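# Unlock an interlocked display case and open one bypass door

### The job

Unlock the display case by throwing all three of its blue levers fully to the back; they are interlocked and the order is not marked, so feel gently which one is free and never force one that is blocked. Then slide fully open the clear door over the dark ring cake, leave the other door shut, and do not disturb the cakes or the other goods.

Things in the scene. Friction and masses are not known exactly. Their poses are not given: they have to be found in the camera images.
- display_case: Fixed display case on the table, 264 deep (x) x 330 wide (y) mm, turned a little. Origin: centre of its underside; x to its back, y to its left, z up. Front part (x -131 to -43): grey console with three like levers. Behind it (x -43 to 131): a tray, split at y = 0 into a left (+y) and a right (-y) compartment, each under its own clear sliding door.
- console (a point): Centre of the console's flat top, 70 mm above the table (case x -87, y 0). It hides an interlock: just one lever is free at first; throwing it frees a second, that one frees the third, the third frees both doors. The order differs each time and is not marked: feel for it. A blocked lever gives only 0.06 to 0.15 rad, then stands firm; a locked door gives about 4 mm.
- lever_left (a joint): Swing of the left (+y) lever, rad: about 0 as found (leaning 0.45 rad towards the front of the case), 0.9 fully thrown (leaning 0.45 rad to the back). Pivot in the case frame: x -85, y 100, z 50 mm, axis along the case's y. A free lever takes 1 to 3 N pushed to the back at its grip and stays where it is left. More than 40 N on a lever counts as forcing.
- lever_left_grip (a point): Point on the left (+y) lever's axis near the upper end of its blue grip, 95 mm from the pivot; the grip is a round bar of 18 mm diameter from 50 to 95 mm out of the pivot, with a round end 9 mm further. The point lies 136 mm above the table when the lever is as found.
- lever_mid (a joint): Swing of the middle lever, rad: about 0 as found (leaning 0.45 rad towards the front of the case), 0.9 fully thrown (leaning 0.45 rad to the back). Pivot in the case frame: x -85, y 0, z 50 mm, axis along the case's y. A free lever takes 1 to 3 N pushed to the back at its grip and stays where it is left. More than 40 N on a lever counts as forcing.
- lever_mid_grip (a point): Point on the middle lever's axis near the upper end of its blue grip, 95 mm from the pivot; the grip is a round bar of 18 mm diameter from 50 to 95 mm out of the pivot, with a round end 9 mm further. The point lies 136 mm above the table when the lever is as found.
- lever_right (a joint): Swing of the right (-y) lever, rad: about 0 as found (leaning 0.45 rad towards the front of the case), 0.9 fully thrown (leaning 0.45 rad to the back). Pivot in the case frame: x -85, y -100, z 50 mm, axis along the case's y. A free lever takes 1 to 3 N pushed to the back at its grip and stays where it is left. More than 40 N on a lever counts as forcing.
- lever_right_grip (a point): Point on the right (-y) lever's axis near the upper end of its blue grip, 95 mm from the pivot; the grip is a round bar of 18 mm diameter from 50 to 95 mm out of the pivot, with a round end 9 mm further. The point lies 136 mm above the table when the lever is as found.
- door_left (a joint): Travel of the left clear door, m: 0 shut, 0.12 fully open; it opens to the right (-y of the case), on the lower track: it slides under the right door. Takes 1 to 3 N when free. More than 40 N on it counts as forcing.
- door_left_pull (a point): Middle of the top edge of the left door's pull: an upright metal fin, 70 mm long (case x), 8 mm thick (case y), its top 94 mm above the table, standing about 30 mm above the door near the door's outer edge (+150 mm in case y when shut). The fin goes down to the door, about 65 mm above the table at the most. Both sides of it are free to push on.
- door_right (a joint): Travel of the right clear door, m: 0 shut, 0.12 fully open; it opens to the left (+y of the case), on the upper track: it slides over the left door. Takes 1 to 3 N when free. More than 40 N on it counts as forcing.
- door_right_pull (a point): Middle of the top edge of the right door's pull: an upright metal fin, 70 mm long (case x), 8 mm thick (case y), its top 94 mm above the table, standing about 30 mm above the door near the door's outer edge (-150 mm in case y when shut). The fin goes down to the door, about 65 mm above the table at the most. Both sides of it are free to push on.
- cake_dark: Dark brown ring cake in a clear film bag, 90 x 94 x 24 mm, lying in one of the two compartments (its y in the case frame is about +80 mm in the left one, -80 mm in the right one). Origin: centre of its underside.
- cake_pale: Pale yellow ring cake in a clear film bag, 90 x 94 x 25 mm, in the other compartment. Origin: centre of its underside.
- ring_pack_3: Pale ring cake in a film bag, 90 x 94 x 24 mm, lying on the table left of the case. A bystander. Origin: centre of its underside.
- butter_bar_2: Wrapped butter bar, 57 x 101 x 25 mm, on the table to the right front. A bystander. Origin: centre of its underside.
- butter_bar: Wrapped butter bar, 57 x 101 x 25 mm, on the table to the left back. A bystander. Origin: centre of its underside.
- honey_jar: Honey jar, 64 mm across, 97 mm tall, on the table to the right back. A bystander. Origin: centre of its underside.
- pen_a: White pen, 139 mm long, 9 mm thick, on the table to the right front. A bystander. Origin: centre of its underside.

How it is judged (in metres and radians):
On the way:
1. all three levers are thrown fully to the back (over 0.8 rad) (value of joint each of lever_left, lever_mid, lever_right above 0.8 rad), for 0.2 s.
At the end, for the whole second after the job is handed in: All three levers stand over 0.8 rad (0.9 is full), the door over the compartment with the dark ring cake is open by more than 105 of its 120 mm, the other door is shut to within 12 mm, and both doors are at rest (all of step 1 and ((y of cake_dark in the frame of display_case above 0 m and value of joint door_left above 0.105 m and value of joint door_right below 0.012 m) or (y of cake_dark in the frame of display_case below 0 m and value of joint door_right above 0.105 m and value of joint door_left below 0.012 m)) and velocity of joint door_left between -0.01 and 0.01 m/s and velocity of joint door_right between -0.01 and 0.01 m/s); the robot touches nothing.
It fails at once if a lever is forced (more than 40 N) (contact force between any of the fingers, the arm and lever_left above 40 N or contact force between any of the fingers, the arm and lever_mid above 40 N or contact force between any of the fingers, the arm and lever_right above 40 N).
It fails at once if a door is forced (more than 40 N) (contact force between any of the fingers, the arm and door_left above 40 N or contact force between any of the fingers, the arm and door_right above 40 N).
It fails at once if a cake in the case or other goods are shifted by more than 30 mm (distance of any of cake_dark, cake_pale, ring_pack_3, butter_bar_2, butter_bar, honey_jar, pen_a from where it was at the start of the episode above 0.03 m).
It also fails if it takes over 67 s, if anything falls off the work surface, if the arm or the gripper's body presses on something with over 40 N, if the wrist force passes 120 N, or if a joint passes its speed limit or range.

### The arm

A 6-joint arm with a two-finger parallel gripper is mounted at the origin on a cart in front of the work surface, level with it; the furniture and walls round the work are solid. World frame = base frame: x ahead of the robot, y to its left, z up, the work surface at z = 0. Lengths are in m, angles in degrees, forces in N, time in s.
With the tool pointing down it reaches from about 0.35 to 0.875 m from the base axis. Payload 4.2 kg.
Tool frame: the origin (TCP) lies where the fingers leave the gripper's body, on its centre line; the fingertips stand 70 mm ahead of it and the grasp point (between the pads) lies 51 mm ahead of it; z points along the fingers, y is the direction in which the jaws open and shut (so a half turn about z gives the same grasp; the last joint's range is limited). The gripper opens to 87 mm and grips with 3 to 60 N. Pads are 19 mm wide; open, the fingers measure 117 mm over their backs; the gripper's body (75 mm by 190 mm) begins 51 mm behind the grasp point.
Start: joints at [-58.064, 22.042, 0.453, 0, -68.411, -14.817], TCP at [0.184, -0.597, 0.292] pointing down, gripper open.
Joint ranges: [-179.83, 179.83], [-69.29, 118.12], [-61.27, 80.66], [-181.25, 117.63], [-171.15, -9.14], [-177.46, 177.46]. Speed limits (degrees/s): [159.86, 159.86, 180, 180, 180, 180].

### API

Orientations are given as a 3x3 rotation matrix whose columns are the frame's x, y, z axes.
In Python, from station import sense, cams, job gives the robot as it stands. The module is installed in compiled form; this text tells all that it offers.
- The arm moves only by the shell command python3 -m handwheel 'ROWS'. ROWS is JSON, a list of rows, each a list of 5 numbers: the shift along the tool's x, y, z in cm, then the turn about the tool's z in degrees, then the opening, from 0 (shut) to 1 (fully open). A call has 1 to 10 rows; each row shifts and turns the commanded pose from where the row before left it, along the tool's axes as they then stand; what a row does not reach is not made up. A row lasts 1/8 s, in which the tool goes at most 62.5 mm and 10.7 degrees, less where a joint would pass 70% of its speed; a pose out of reach is approached as far as the arm can. A call with a gripper value outside its range is refused whole. The fingers move at their own pace and stop on an object; the grip force is fixed at half the most. Time passes only in rows, so rows that do not move let the fingers close. It gives the time, the measured TCP pose, the force and the opening at its end, in the units of the state.
- sense(): the state, without advancing time (a new reading comes with each control period).
- cams.capture(name): name is "scene" or "top"; returns the picture (480x640x3 uint8, red, green, blue); there is no depth.
- cams.camera_params(name): a dict with "fx", "fy", "cx", "cy" (pixels), "origin" and "rotation" of the camera in the world. Camera axes: x right, y down, z forward; pixel columns grow to the right and rows downward; lengths in m; the calibration is good to about 2 mm. A picture is of the moment at which its call begins. camera_params takes no time and is no camera call.
- job.finish_job(): hands the job in, once; it reports no verdict.
The state is a dict: "time_s": time; "joints": joint angles; "joint_velocities": joint speeds; "effort": joint torques, N m; "tcp_pos": TCP position; "ee_rot": TCP orientation; "wrist_force": force on the tool from outside, world axes, zero at the start; "moment": the same for the moment, N m; "gripper_width": opening from 0.0 (shut) to 1.0 (fully open).
Only numpy, scipy, OpenCV 4.12 (cv2) and the standard library are available. Lean on these libraries where they do the work, as an engineer would, in place of code of your own. Each camera call takes 0.05 s, during which the arm holds its last target. There are 200 camera calls.

## Working session

There is one attempt and no reset: what is moved stays moved. The work goes in short steps, Python scripts to look and compute and a shell command to move; the robot and the scene stay as the last step left them, time stands still between calls to the robot, and variables do not carry over. Pictures are saved under pics/ and viewed, about 8 in all and at most 12, crops included, and the job is handed in when it is done.

```bash
mkdir -p pics; python3 - <<'E'
from station import sense,cams
import cv2
for n in("scene","top"):
    im=cams.capture(n); cv2.imwrite(f"pics/{n}0.png",im[:,:,::-1]); p=cams.camera_params(n); print(n,p)
s=sense();print(s)
E
```

```text
scene {'fx': 525.2942827588522, 'fy': 525.2942827588522, 'cx': 316.64500585150085, 'cy': 236.80552376923112, 'origin': array([-0.40391588, -1.15011327,  0.78462546]), 'rotation': array([[ 0.7414712 , -0.30754333,  0.59635355],
       [-0.6707053 , -0.31406351,  0.67195127],
       [-0.01936124, -0.89821   , -0.43913999]])}
top {'fx': 579.3746185800093, 'fy': 579.3746185800093, 'cx': 304.8772685423336, 'cy': 249.11270972171945, 'origin': array([ 0.24525491, -0.10051809,  1.79949697]), 'rotation': array([[ 0.00862348, -0.98579715,  0.16771888],
       [-0.99990586, -0.01029096, -0.0090755 ],
       [ 0.01067259, -0.16762483, -0.98579309]])}
{'time_s': 0.1, 'joints': array([-5.80652625e+01,  2.20896176e+01,  3.88436654e-01, -2.33678483e-02,
       -6.84102024e+01, -1.48157841e+01]), 'joint_velocities': array([ 0.10887639, -0.18230507,  0.18313736,  0.14216774, -0.04724999,
       -0.02333937]), 'effort': array([ 4.87877139e-05, -3.91689420e+01,  1.87933606e+01,  4.23183426e+00,
        1.34898481e-02, -6.62650768e-05]), 'tcp_pos': array([ 0.18387253, -0.59694124,  0.29124518]), 'ee_rot': array([[-9.55739920e-01, -2.94212009e-01, -7.06436048e-04],
       [-2.94212828e-01,  9.55738138e-01,  1.85035359e-03],
       [ 1.30771625e-04,  1.97629934e-03, -9.99998039e-01]]), 'wrist_force': array([-0.42504791,  0.23821451,  0.06585694]), 'moment': array([ 0.03590949, -0.00869807, -0.01921614]), 'gripper_width': 0.9997960177465006}
```

View pics/top0.png

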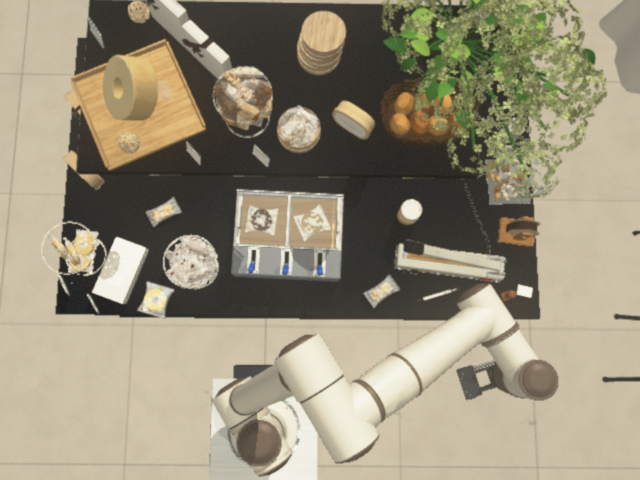

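View pics/scene0.png

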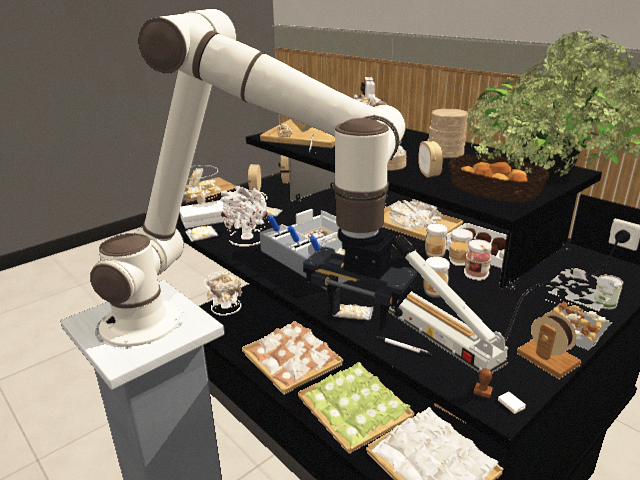

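```bash
cat >h.py <<'E'
import numpy as np,cv2
from station import sense,cams
def ray(n,u,v,z):
    p=cams.camera_params(n);d=p["rotation"]@np.array([(u-p["cx"])/p["fx"],(v-p["cy"])/p["fy"],1]);o=p["origin"]
    return o+d*(z-o[2])/d[2]
def proj(n,P):
    p=cams.camera_params(n);c=p["rotation"].T@(np.array(P)-p["origin"]);return np.array([p["fx"]*c[0]/c[2]+p["cx"],p["fy"]*c[1]/c[2]+p["cy"]])
def blue(im):
    h=cv2.cvtColor(im,cv2.COLOR_RGB2HSV);m=cv2.inRange(h,(105,130,60),(125,255,255))
    n,l,st,c=cv2.connectedComponentsWithStats(m)
    return [(c[i],st[i]) for i in range(1,n) if st[i,4]>15]
E
python3 - <<'E'
from h import *
im=cv2.imread("pics/top0.png")[:,:,::-1].copy()
b=sorted([x for x in blue(im) if 220<x[0][0]<350],key=lambda x:x[0][0]);P=[]
for c,s in b: 
    w=ray("top",*c,0.115);P.append(w);print(c,s,w.round(4))
im2=cv2.imread("pics/scene0.png")[:,:,::-1].copy()
for c,s in blue(im2): print("scene",c,s,ray("scene",*c,.115).round(4))
cv2.imwrite("pics/crop.png",cv2.resize(im[175:295,215:360,::-1],None,fx=5,fy=5,interpolation=cv2.INTER_CUBIC))
E
```

```text
[251.2        267.33333333] [249 263   5   9  30] [0.476  0.0408 0.115 ]
[285.22580645 269.09677419] [283 265   5   9  31] [ 0.4718 -0.0589  0.115 ]
[319.4 269.7] [318 266   4   8  30] [ 0.4711 -0.1591  0.115 ]
scene [273.20833333 222.78125   ] [268 216  11  15  96] [0.4757 0.0413 0.115 ]
scene [293.08988764 233.31460674] [288 225  11  17  89] [ 0.4715 -0.0595  0.115 ]
scene [314.61445783 243.15662651] [310 236  11  15  83] [ 0.4738 -0.1518  0.115 ]
```

View pics/crop.png

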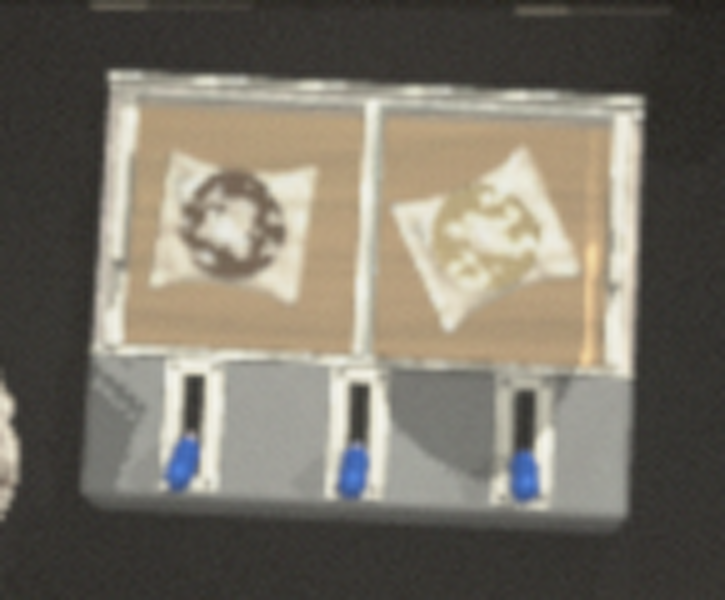

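Top view: the dark cake is in the left (+y) compartment, so door_left must open. The levers sit at about (251,267), (285,269) and (319,270) px. I estimate the case origin at (0.5885, -0.063) with yaw about -2°. I'll approach with closed fingers, aligned to the case.

```bash
cat >>h.py <<'E'
O=np.array([.5885,-.0633]);YAW=np.radians(-2)
def case():
    s=sense();c,sn=np.cos(YAW),np.sin(YAW);d=s["tcp_pos"][:2]-O
    R=s["ee_rot"];F=s["wrist_force"]
    print("t",round(s["time_s"],2),"case mm",(1000*np.array([c*d[0]+sn*d[1],-sn*d[0]+c*d[1],s["tcp_pos"][2]])).round(1),
     "tool x head rel",round(np.degrees(np.arctan2(-R[1,0],-R[0,0])-YAW),2),"F case",round(c*F[0]+sn*F[1],2),round(-sn*F[0]+c*F[1],2),round(F[2],2),"z",R[:,2].round(3))
E
python3 -m handwheel '[[0,0,0,9.5,0],[0,0,0,9.5,0],[-2.8,5.5,0,0,0],[-2.8,5.5,0,0,0],[-2.8,5.5,0,0,0],[-2.8,5.5,0,0,0],[-2.8,5.5,0,0,0],[-2.8,5.5,0,0,0],[-2.8,5.5,0,0,0],[-2.8,5.5,0,0,0]]'
python3 -c "from h import *;case()"
```

```text
time_s: 1.35
tcp_pos: [0.4227, -0.1629, 0.2923]
ee_rot: [[-0.999, 0.033, 0.0], [0.033, 0.999, 0.0], [-0.0, 0.0, -1.0]]
wrist_force: [1.0, -0.4, -0.0]
gripper_width: 0.017
t 1.35 case mm [-162.2 -105.3  292.3] tool x head rel 0.13 F case 1.01 -0.33 -0.0 z [ 0.  0. -1.]
```

```bash
python3 -m handwheel '[[0,0.5,3.4,0,0],[0,0,3.4,0,0],[0,0,3.4,0,0],[-1,0,0,0,0],[-0.3,0,0,0,0],[0,0,0,0,0]]'
python3 - <<'E'
from h import *
case()
for n,b in(("top",(175,295,215,360)),("scene",(190,290,230,370))):
    im=cams.capture(n); cv2.imwrite(f"pics/{n}1.png",cv2.resize(im[b[0]:b[1],b[2]:b[3],::-1],None,fx=5,fy=5,interpolation=cv2.INTER_CUBIC))
E
```

```text
time_s: 2.1
tcp_pos: [0.4367, -0.1604, 0.1916]
ee_rot: [[-0.999, 0.033, 0.003], [0.033, 0.999, -0.0], [-0.003, -0.0, -1.0]]
wrist_force: [-0.2, -0.1, -0.0]
gripper_width: 0.005
t 2.1 case mm [-148.3 -102.4  191.6] tool x head rel 0.12 F case -0.21 -0.07 -0.02 z [ 0.003 -0.    -1.   ]
```

View pics/scene1.png

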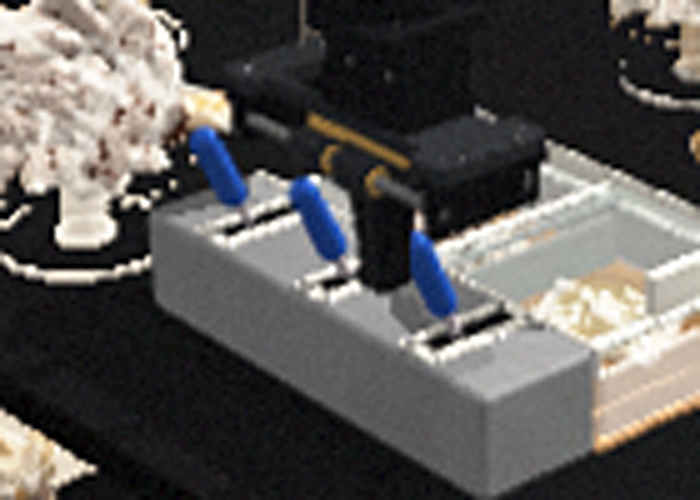

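The finger stands just in front of the right lever (tip at about (385,285), lever at (430,275) in the crop), which matches the plan. Feeling it gently now.

```bash
python3 -m handwheel '[[-0.3,0.2,0.1,0,0],[-0.3,0,0,0,0],[-0.1,0,0,0,0],[-0.1,0,0,0,0],[0,0,0,0,0]]'; python3 -c "from h import *;case()"
python3 -m handwheel '[[-0.1,0,0,0,0],[-0.1,0,0,0,0],[0,0,0,0,0]]'; python3 -c "from h import *;case()"
```

```text
time_s: 2.82
tcp_pos: [0.4433, -0.1587, 0.1892]
ee_rot: [[-0.999, 0.033, -0.001], [0.033, 0.999, -0.0], [0.001, -0.0, -1.0]]
wrist_force: [-2.2, -0.8, 2.6]
gripper_width: 0.007
t 2.83 case mm [-141.8 -100.4  189.2] tool x head rel 0.12 F case -2.18 -0.87 2.6 z [-0.001 -0.    -1.   ]
time_s: 3.2
tcp_pos: [0.4453, -0.1587, 0.1892]
ee_rot: [[-0.999, 0.033, -0.001], [0.033, 0.999, -0.0], [0.001, -0.0, -1.0]]
wrist_force: [-3.8, -0.8, 2.7]
gripper_width: 0.003
t 3.2 case mm [-139.8 -100.3  189.2] tool x head rel 0.11 F case -3.75 -0.95 2.75 z [-0.001 -0.    -1.   ]
```

```bash
for i in 1 2 ; do python3 -m handwheel '[[-0.1,0,0,0,0],[-0.1,0,0,0,0],[0,0,0,0,0]]' | grep force; done; python3 -c "from h import *;case()"
```

```text
wrist_force: [-5.2, -0.7, 5.3]
wrist_force: [-9.7, 0.2, 6.4]
t 3.95 case mm [-138.  -100.4  188.9] tool x head rel 0.08 F case -9.66 -0.14 6.4 z [-0.006  0.    -1.   ]
```

```bash
for i in 1 2 ; do python3 -m handwheel '[[-0.1,0,0,0,0],[0,0,0,0,0]]' | grep force; python3 -c "from h import *;case()";done
```

```text
wrist_force: [-10.2, 0.5, 8.4]
t 4.2 case mm [-137.6 -100.5  188.9] tool x head rel 0.08 F case -10.19 0.18 8.37 z [-0.008  0.    -1.   ]
wrist_force: [-10.4, -0.1, 8.0]
t 4.45 case mm [-137.2 -100.6  188.7] tool x head rel 0.07 F case -10.42 -0.48 8.0 z [-0.009  0.    -1.   ]
```

```bash
for i in 1 2 ; do python3 -m handwheel '[[-0.15,0,0,0,0],[0,0,0,0,0]]' | grep force; python3 -c "from h import *;case()";done
```

```text
wrist_force: [-12.8, 0.5, 11.5]
t 4.7 case mm [-136.6 -100.6  188.6] tool x head rel 0.06 F case -12.84 0.03 11.53 z [-0.012  0.    -1.   ]
wrist_force: [-15.0, -0.1, 12.2]
t 4.95 case mm [-136.1 -100.7  188.5] tool x head rel 0.04 F case -14.94 -0.65 12.23 z [-0.014  0.001 -1.   ]
```

Right is blocked. Trying the middle lever.

```bash
python3 -m handwheel '[[2.5,0,0,0,0],[0,5,0,0,0],[0,5,0,0,0],[-1,0,0,0,0],[-0.2,0,0,0,0],[0,0,0,0,0]]'; python3 -c "from h import *;case()"
for i in 1 2 3 ; do python3 -m handwheel '[[-0.1,0,0,0,0],[-0.1,0,0,0,0],[0,0,0,0,0]]' | grep force; python3 -c "from h import *;case()";done
```

```text
time_s: 5.7
tcp_pos: [0.4454, -0.0592, 0.1891]
ee_rot: [[-0.999, 0.034, 0.001], [0.034, 0.999, 0.0], [-0.001, 0.0, -1.0]]
wrist_force: [-0.1, -0.7, -0.5]
gripper_width: 0.004
t 5.7 case mm [-143.2   -0.9  189.1] tool x head rel 0.04 F case -0.04 -0.74 -0.51 z [ 0.001  0.    -1.   ]
wrist_force: [-1.5, -1.1, -0.0]
t 6.08 case mm [-142.    -0.7  189.2] tool x head rel 0.07 F case -1.49 -1.12 -0.05 z [-0.001 -0.    -1.   ]
wrist_force: [-2.5, -1.4, 1.4]
t 6.45 case mm [-139.9   -0.3  189.3] tool x head rel 0.12 F case -2.43 -1.5 1.39 z [-0. -0. -1.]
wrist_force: [-2.5, -0.4, 2.1]
t 6.83 case mm [-137.5   -0.2  189.2] tool x head rel 0.13 F case -2.5 -0.46 2.14 z [ 0.  0. -1.]
```

```bash
for i in 1 2 3 4; do python3 -m handwheel '[[-0.1,0,0,0,0],[-0.1,0,0,0,0],[0,0,0,0,0]]' | grep force; python3 -c "from h import *;case()";done
```

```text
wrist_force: [-1.7, -0.1, 1.7]
t 7.2 case mm [-135.5   -0.2  189.2] tool x head rel 0.12 F case -1.69 -0.2 1.67 z [ 0.  0. -1.]
wrist_force: [-1.8, -0.4, 1.5]
t 7.58 case mm [-133.6   -0.2  189.3] tool x head rel 0.12 F case -1.79 -0.47 1.5 z [ 0.  0. -1.]
wrist_force: [-0.9, 0.3, 1.1]
t 7.95 case mm [-131.6   -0.2  189.2] tool x head rel 0.12 F case -0.94 0.31 1.09 z [ 0.  0. -1.]
wrist_force: [-1.3, -0.9, 1.7]
t 8.32 case mm [-129.6   -0.2  189.3] tool x head rel 0.12 F case -1.23 -0.93 1.71 z [ 0.  0. -1.]
```

```bash
for i in 1 2 3 ; do python3 -m handwheel '[[-0.2,0,0,0,0],[-0.2,0,0,0,0],[0,0,0,0,0]]' | grep force; python3 -c "from h import *;case()";done
```

```text
wrist_force: [0.1, -1.2, 0.9]
t 8.7 case mm [-125.4   -0.2  189.3] tool x head rel 0.12 F case 0.12 -1.18 0.87 z [ 0.001  0.    -1.   ]
wrist_force: [-0.1, 0.4, -0.0]
t 9.07 case mm [-121.4   -0.2  189.3] tool x head rel 0.12 F case -0.14 0.4 -0.03 z [ 0.  0. -1.]
wrist_force: [-0.5, -0.3, 0.2]
t 9.45 case mm [-117.5   -0.2  189.3] tool x head rel 0.12 F case -0.51 -0.35 0.16 z [ 0.  0. -1.]
```

```bash
python3 - <<'E'
from h import *
for n,b in(("top",(230,290,230,350)),("scene",(190,290,230,370))):
    im=cams.capture(n)
    for c,s in blue(im): print(n,c.round(1),s)
    if n=="scene":cv2.imwrite(f"pics/{n}2.png",cv2.resize(im[b[0]:b[1],b[2]:b[3],::-1],None,fx=5,fy=5,interpolation=cv2.INTER_CUBIC))
E
```

```text
top [319.9 268.6] [319 265   3   8  21]
scene [273.2 222.8] [268 216  11  15  96]
scene [299.4 230.3] [297 220   6  19  74]
scene [316.2 243.9] [311 236  11  17 102]
```

View pics/scene2.png

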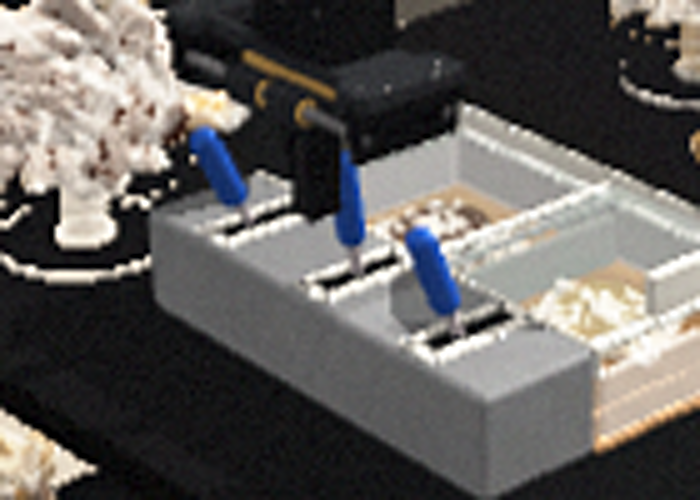

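The middle lever is moving: it now stands nearly upright at crop (350,200). Continuing.

```bash
for i in 1 2 3 ; do python3 -m handwheel '[[-0.3,0,0,0,0],[-0.3,0,0,0,0],[-0.3,0,0,0,0],[-0.3,0,0,0,0],[0,0,0,0,0]]' | grep force; python3 -c "from h import *;case()";done
```

```text
wrist_force: [-0.9, -0.5, -0.2]
t 10.18 case mm [-105.4   -0.2  189.2] tool x head rel 0.12 F case -0.89 -0.52 -0.16 z [ 0.  0. -1.]
wrist_force: [-1.8, -1.0, 0.8]
t 10.8 case mm [-9.330e+01 -1.000e-01  1.892e+02] tool x head rel 0.12 F case -1.77 -1.07 0.75 z [ 0.001  0.    -1.   ]
wrist_force: [-1.1, 0.4, 0.4]
t 11.43 case mm [-81.4  -0.  189.2] tool x head rel 0.12 F case -1.14 0.32 0.39 z [ 0.  0. -1.]
```

```bash
for i in 1 2 3 4; do python3 -m handwheel '[[-0.2,0,0,0,0],[-0.2,0,0,0,0],[0,0,0,0,0]]' | grep force; python3 -c "from h import *;case()";done
```

```text
wrist_force: [-1.5, 0.2, -0.8]
t 11.8 case mm [-7.740e+01 -1.000e-01  1.893e+02] tool x head rel 0.12 F case -1.53 0.13 -0.8 z [ 0.001  0.    -1.   ]
wrist_force: [-2.2, -0.4, 0.3]
t 12.18 case mm [-7.340e+01 -1.000e-01  1.893e+02] tool x head rel 0.12 F case -2.16 -0.52 0.26 z [ 0.001 -0.    -1.   ]
wrist_force: [-8.2, 1.1, 4.1]
t 12.55 case mm [-71.7  -0.3 188.9] tool x head rel 0.09 F case -8.21 0.77 4.08 z [-0.006 -0.    -1.   ]
wrist_force: [-14.3, 4.1, 9.3]
t 12.93 case mm [-70.7  -0.4 188.7] tool x head rel 0.05 F case -14.45 3.59 9.26 z [-0.013 -0.    -1.   ]
```

Mid lever is at its stop. Next, the left lever.

```bash
python3 -m handwheel '[[4.5,0,0,0,0],[4.5,0,0,0,0],[0,5,0,0,0],[0,5,0,0,0],[-1,0,0,0,0],[-0.2,0,0,0,0],[0,0,0,0,0]]'|grep force; python3 -c "from h import *;case()"
for i in 1 2 3 4; do python3 -m handwheel '[[-0.1,0,0,0,0],[-0.1,0,0,0,0],[0,0,0,0,0]]' | grep force; python3 -c "from h import *;case()";done
```

```text
wrist_force: [-0.1, 0.1, 0.5]
t 13.8 case mm [-143.5   99.   189.2] tool x head rel 0.02 F case -0.1 0.07 0.52 z [ 0.001  0.    -1.   ]
wrist_force: [-0.4, -0.6, 0.1]
t 14.18 case mm [-142.2   99.2  189.2] tool x head rel 0.08 F case -0.36 -0.65 0.11 z [-0.001 -0.    -1.   ]
wrist_force: [-2.5, -0.9, 0.7]
t 14.55 case mm [-140.1   99.6  189.3] tool x head rel 0.12 F case -2.48 -0.96 0.75 z [-0. -0. -1.]
wrist_force: [-1.8, -0.4, 1.8]
t 14.93 case mm [-137.8   99.8  189.3] tool x head rel 0.12 F case -1.83 -0.44 1.85 z [ 0.  0. -1.]
wrist_force: [-1.9, 0.1, 0.2]
t 15.3 case mm [-135.8   99.8  189.2] tool x head rel 0.12 F case -1.87 0.07 0.17 z [ 0.  0. -1.]
```

```bash
for i in 1 2 3 4 5 6; do python3 -m handwheel '[[-0.1,0,0,0,0],[-0.1,0,0,0,0],[0,0,0,0,0]]' | grep force; done; python3 -c "from h import *;case()"
```

```text
wrist_force: [-1.4, -1.0, 1.0]
wrist_force: [-1.2, -0.3, 1.2]
wrist_force: [-0.5, -0.7, 1.7]
wrist_force: [-1.4, -1.1, 0.9]
wrist_force: [-1.3, -0.1, 0.7]
wrist_force: [-1.1, 0.3, 0.6]
t 17.55 case mm [-123.8   99.8  189.2] tool x head rel 0.12 F case -1.15 0.27 0.59 z [ 0.  0. -1.]
```

Left is free. Throwing it.

```bash
for i in 1 2 3 4; do python3 -m handwheel '[[-0.3,0,0,0,0],[-0.3,0,0,0,0],[-0.3,0,0,0,0],[-0.3,0,0,0,0],[0,0,0,0,0]]' | grep force; done; python3 -c "from h import *;case()"
for i in 1 2 ; do python3 -m handwheel '[[-0.2,0,0,0,0],[0,0,0,0,0]]' | grep force; python3 -c "from h import *;case()";done
```

```text
wrist_force: [0.4, 0.4, -0.4]
wrist_force: [-3.0, -1.1, 3.0]
wrist_force: [-1.2, -1.1, 0.5]
wrist_force: [-1.6, 0.0, -0.9]
t 20.05 case mm [-75.4 100.  189.4] tool x head rel 0.13 F case -1.58 -0.02 -0.88 z [ 0.001  0.    -1.   ]
wrist_force: [-2.7, -0.5, -0.5]
t 20.3 case mm [-73.8  99.9 189.3] tool x head rel 0.12 F case -2.73 -0.55 -0.48 z [ 0.  0. -1.]
wrist_force: [-2.6, 0.1, -0.5]
t 20.55 case mm [-72.1  99.8 189.2] tool x head rel 0.11 F case -2.58 -0.02 -0.46 z [-0.001 -0.    -1.   ]
```

```bash
for i in 1 2 ; do python3 -m handwheel '[[-0.2,0,0,0,0],[0,0,0,0,0]]' | grep force; python3 -c "from h import *;case()";done
```

```text
wrist_force: [-7.2, 1.8, 2.8]
t 20.8 case mm [-71.6  99.7 188.9] tool x head rel 0.09 F case -7.3 1.52 2.78 z [-0.004 -0.    -1.   ]
wrist_force: [-10.2, 3.1, 4.7]
t 21.05 case mm [-71.   99.6 188.8] tool x head rel 0.07 F case -10.35 2.71 4.65 z [-0.008 -0.001 -1.   ]
```

Now the right lever.

```bash
python3 -m handwheel '[[4.4,0,0,0,0],[4.4,0,0,0,0],[0,-5,0,0,0],[0,-5,0,0,0],[0,-5,0,0,0],[0,-5,0,0,0],[-1,0,0,0,0],[-0.2,0,0,0,0],[0,0,0,0,0]]'|grep force; python3 -c "from h import *;case()"
for i in 1 2 3 4 5 6; do python3 -m handwheel '[[-0.1,0,0,0,0],[-0.1,0,0,0,0],[0,0,0,0,0]]' | grep force; done; python3 -c "from h import *;case()"
```

```text
wrist_force: [-0.3, -0.3, -0.5]
t 22.18 case mm [-143.   -99.4  189.4] tool x head rel 0.22 F case -0.29 -0.35 -0.48 z [ 0.001 -0.    -1.   ]
wrist_force: [-1.0, -0.1, -0.0]
wrist_force: [-0.9, -0.4, 0.6]
wrist_force: [-1.9, -1.2, 2.0]
wrist_force: [-1.2, -1.6, 1.5]
wrist_force: [-0.9, -0.7, 1.8]
wrist_force: [-1.4, -1.6, 1.6]
t 24.43 case mm [-131.4 -100.2  189.2] tool x head rel 0.12 F case -1.33 -1.68 1.62 z [ 0.  0. -1.]
```

```bash
for i in 1 2 3 4 ; do python3 -m handwheel '[[-0.2,0,0,0,0],[-0.3,0,0,0,0],[-0.3,0,0,0,0],[-0.3,0,0,0,0],[-0.3,0,0,0,0],[0,0,0,0,0]]' | grep force; done; python3 -c "from h import *;case()"
for i in 1 2 ; do python3 -m handwheel '[[-0.2,0,0,0,0],[0,0,0,0,0]]' | grep force; python3 -c "from h import *;case()";done
```

```text
wrist_force: [-0.1, -0.6, 0.9]
wrist_force: [-0.7, -0.4, 1.2]
wrist_force: [-2.1, -0.7, 1.1]
wrist_force: [-0.6, 0.1, -1.2]
t 27.43 case mm [ -75.  -100.1  189.4] tool x head rel 0.13 F case -0.6 0.11 -1.25 z [ 0.001 -0.    -1.   ]
wrist_force: [-1.3, -0.6, -1.1]
t 27.68 case mm [ -73.4 -100.1  189.3] tool x head rel 0.12 F case -1.26 -0.66 -1.07 z [ 0. -0. -1.]
wrist_force: [-5.3, 0.3, 1.0]
t 27.93 case mm [ -72.5 -100.1  189. ] tool x head rel 0.1 F case -5.34 0.12 1.05 z [-0.003  0.    -1.   ]
```

```bash
python3 -m handwheel '[[-0.2,0,0,0,0],[0,0,0,0,0]]' | grep force
python3 -m handwheel '[[3,0,0,0,0],[3,0,0,0,0],[3,0,0,0,0],[0,0,-6,0,0],[0,0,-5,0,0],[0,0,0,0,0]]'|grep force
python3 - <<'E'
from h import *
case()
im=cams.capture("top"); cv2.imwrite("pics/top3.png",cv2.resize(im[160:310,140:360,::-1],None,fx=3.6,fy=3.6,interpolation=cv2.INTER_CUBIC))
im=cams.capture("scene"); cv2.imwrite("pics/scene3.png",cv2.resize(im[170:290,200:360,::-1],None,fx=5,fy=5,interpolation=cv2.INTER_CUBIC))
def tc(w): 
    c,s=np.cos(YAW),np.sin(YAW);d=w[:2]-O;return (1000*np.array([c*d[0]+s*d[1],-s*d[0]+c*d[1]])).round()
for z in(.0,.1,.2): print(z,"pile back",tc(ray("top",190,235,z)),"right edge",tc(ray("top",218,262,z)),"shelf edge",tc(ray("top",260,176,z)))
c,s=np.cos(YAW),np.sin(YAW)
for y in(.146,.154): 
  for x in (.009,.079): print(y,x,proj("top",[O[0]+c*x-s*y,O[1]+s*x+c*y,.094]).round(1),proj("scene",[O[0]+c*x-s*y,O[1]+s*x+c*y,.094]).round(1))
E
```

```text
wrist_force: [-7.8, 0.7, 4.1]
wrist_force: [0.2, -0.4, -1.3]
t 28.93 case mm [-156.3 -100.5  304.5] tool x head rel 0.18 F case 0.22 -0.41 -1.3 z [ 0.015 -0.002 -1.   ]
0.0 pile back [ -6. 309.] right edge [-88. 215.] shelf edge [197. 100.]
0.1 pile back [-25. 289.] right edge [-103.  200.] shelf edge [167.  91.]
0.2 pile back [-44. 269.] right edge [-117.  186.] shelf edge [137.  83.]
0.146 0.009 [239.  226.4] [296.3 213.7]
0.146 0.079 [240.4 203.7] [312.7 208. ]
0.154 0.009 [236.3 226.3] [294.9 213. ]
0.154 0.079 [237.8 203.6] [311.2 207.4]
```

View pics/top3.png

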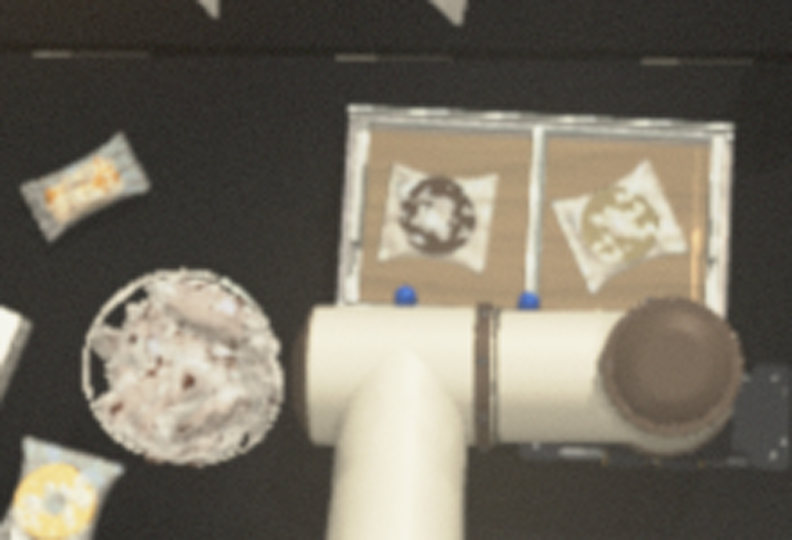

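View pics/scene3.png

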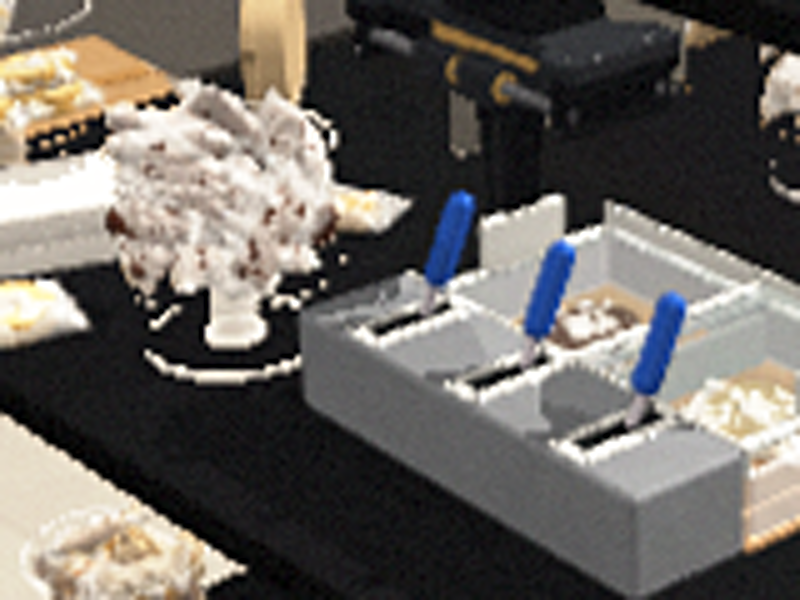

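All three levers now lean back. The left fin is at crop (480–565, 195–260), within 1–2 px of my prediction. Checking clearance to the shelf at the back.

```bash
python3 - <<'E'
from h import *
for z in(.1,.15,.2,.25,.3,.35,.4): print(z,ray("top",288,176,z).round(3),[proj("scene",ray("top",u,176,z)).round() for u in(100,360,460)])
im=cv2.imread("pics/scene0.png");cv2.imwrite("pics/sh.png",cv2.resize(im[110:290,230:530],None,fx=2.6,fy=2.6))
E
```

```text
0.1 [ 0.759 -0.063  0.1  ] [array([257., 172.]), array([415., 231.]), array([509., 267.])]
0.15 [ 0.744 -0.064  0.15 ] [array([255., 161.]), array([411., 217.]), array([503., 250.])]
0.2 [ 0.729 -0.065  0.2  ] [array([254., 151.]), array([408., 202.]), array([498., 233.])]
0.25 [ 0.714 -0.066  0.25 ] [array([253., 140.]), array([404., 187.]), array([492., 215.])]
0.3 [ 0.699 -0.067  0.3  ] [array([251., 128.]), array([400., 171.]), array([486., 196.])]
0.35 [ 0.684 -0.068  0.35 ] [array([250., 116.]), array([395., 155.]), array([479., 177.])]
0.4 [ 0.669 -0.07   0.4  ] [array([248., 103.]), array([391., 137.]), array([473., 157.])]
```

View pics/sh.png

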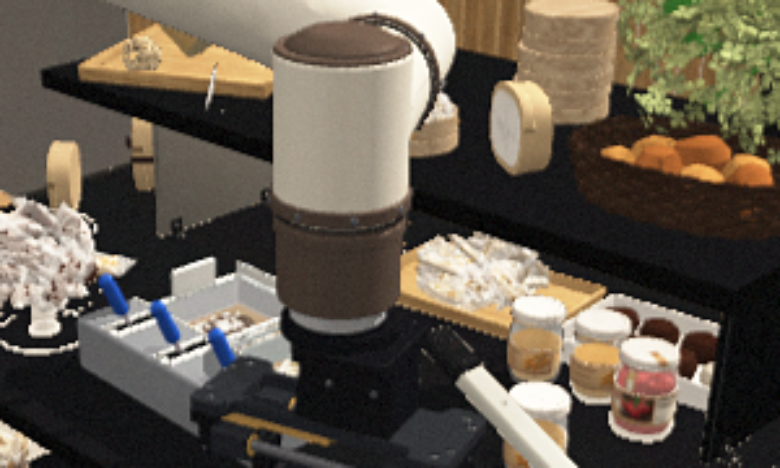

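Shelf edge is at z≈0.25, case x≈+125, so pushing at x≈35 is clear. Moving to the outer side of the left fin.

```bash
python3 -m handwheel '[[-4.8,0,0,0,0],[-4.8,0,0,0,0],[-4.8,0,0,0,0],[-4.8,0,0,0,0],[0,5.65,0,0,0],[0,5.65,0,0,0],[0,5.65,0,0,0],[0,5.65,0,0,0],[0,5.65,0,0,0],[0,0,0,0,0]]'|grep force; python3 -c "from h import *;case()"
```

```text
wrist_force: [0.4, -0.2, 0.4]
t 30.27 case mm [ 31.6 186.4 296.7] tool x head rel 0.42 F case 0.38 -0.23 0.41 z [-0.002 -0.    -1.   ]
```

```bash
python3 -m handwheel '[[0,0,4.9,0,0],[0,0,4.9,0,0],[0,0,4.8,0,0],[0,0,0,0,0]]'|grep force; python3 -c "from h import *;case()"
for i in 1 2; do python3 -m handwheel '[[0,-0.4,0,0,0],[0,-0.3,0,0,0],[0,0,0,0,0]]' | grep force; done;python3 -c "from h import *;case()"
```

```text
wrist_force: [-0.1, 0.1, 0.0]
t 30.77 case mm [ 29.4 180.5 148. ] tool x head rel 0.03 F case -0.06 0.07 0.03 z [-0.011 -0.004 -1.   ]
wrist_force: [-0.1, -0.2, 0.7]
wrist_force: [-0.4, -0.7, -0.4]
t 31.52 case mm [ 31.8 168.3 153.3] tool x head rel 0.1 F case -0.39 -0.71 -0.45 z [ 0. -0. -1.]
```

```bash
for i in 1 2 3 4; do python3 -m handwheel '[[0,-0.15,0,0,0],[0,-0.15,0,0,0],[0,0,0,0,0]]' | grep force; python3 -c "from h import *;case()";done
```

```text
wrist_force: [-0.8, -0.2, 0.1]
t 31.9 case mm [ 31.9 165.5 153.2] tool x head rel 0.12 F case -0.77 -0.18 0.11 z [-0. -0. -1.]
wrist_force: [0.1, -0.2, -0.5]
t 32.27 case mm [ 31.9 162.5 153.3] tool x head rel 0.11 F case 0.14 -0.21 -0.54 z [-0.  0. -1.]
wrist_force: [0.8, 1.2, 0.2]
t 32.65 case mm [ 31.9 159.6 153.3] tool x head rel 0.11 F case 0.74 1.19 0.24 z [ 0.  0. -1.]
wrist_force: [0.1, 0.8, 0.1]
t 33.02 case mm [ 31.9 156.4 153.3] tool x head rel 0.11 F case 0.08 0.78 0.11 z [ 0. -0. -1.]
```

```bash
python3 -m handwheel '[[0,0,0.4,0,0],[0,-0.15,0,0,0],[0,-0.15,0,0,0],[0,-0.2,0,0,0],[0,-0.2,0,0,0],[0,0,0,0,0]]' | grep force; python3 -c "from h import *;case()"; for i in 1 2; do python3 -m handwheel '[[0,-0.2,0,0,0],[0,-0.2,0,0,0],[0,-0.2,0,0,0],[0,0,0,0,0]]' | grep force;done; python3 -c "from h import *;case()
im=cams.capture('scene'); cv2.imwrite('pics/scene4.png',cv2.resize(im[170:290,200:360,::-1],None,fx=5,fy=5,interpolation=cv2.INTER_CUBIC))"
```

```text
wrist_force: [0.3, 0.4, 0.3]
t 33.77 case mm [ 31.9 149.3 149.3] tool x head rel 0.11 F case 0.33 0.36 0.31 z [-0. -0. -1.]
wrist_force: [-0.4, -0.2, 0.0]
wrist_force: [-0.2, 0.7, 0.3]
t 34.77 case mm [ 32.  137.3 149.3] tool x head rel 0.11 F case -0.22 0.64 0.3 z [ 0. -0. -1.]
```

View pics/scene4.png

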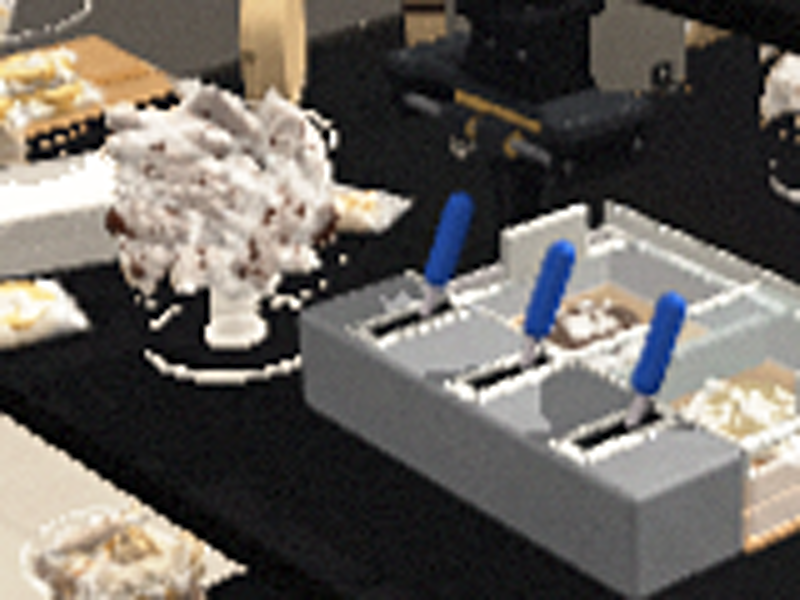

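The fin has moved about 21 mm, so the door is free. Continuing.

```bash
for i in 1 2 3; do python3 -m handwheel '[[0,-0.35,0,0,0],[0,-0.35,0,0,0],[0,-0.35,0,0,0],[0,-0.35,0,0,0],[0,-0.35,0,0,0],[0,-0.35,0,0,0],[0,-0.35,0,0,0],[0,0,0,0,0]]' | grep force;done; python3 -c "from h import *;case()"
```

```text
wrist_force: [-0.6, 0.9, -0.4]
wrist_force: [1.0, 0.4, -0.6]
wrist_force: [0.4, 0.1, 0.6]
t 37.83 case mm [ 32.2  63.7 149.2] tool x head rel 0.1 F case 0.35 0.07 0.63 z [ 0. -0. -1.]
```

```bash
for i in 1 2 3 4; do python3 -m handwheel '[[0,-0.2,0,0,0],[0,-0.2,0,0,0],[0,0,0,0,0]]' | grep force;python3 -c "from h import *;case()"; done
```

```text
wrist_force: [0.8, 0.7, 1.1]
t 38.2 case mm [ 32.2  59.9 149.3] tool x head rel 0.12 F case 0.74 0.77 1.05 z [ 0. -0. -1.]
wrist_force: [0.5, 0.5, -0.0]
t 38.58 case mm [ 32.1  55.9 149.3] tool x head rel 0.11 F case 0.47 0.49 -0.02 z [ 0. -0. -1.]
wrist_force: [0.3, -0.3, 0.6]
t 38.95 case mm [ 32.1  51.8 149.2] tool x head rel 0.11 F case 0.26 -0.31 0.58 z [-0. -0. -1.]
wrist_force: [-0.1, 1.5, -1.1]
t 39.33 case mm [ 32.1  47.8 149.2] tool x head rel 0.11 F case -0.19 1.52 -1.1 z [-0. -0. -1.]
```

```bash
for i in 1 2 3 4 5; do python3 -m handwheel '[[0,-0.15,0,0,0],[0,-0.1,0,0,0],[0,0,0,0,0]]' | grep force;python3 -c "from h import *;case()"; done
```

```text
wrist_force: [0.0, 0.8, 1.1]
t 39.7 case mm [ 32.1  45.5 149.2] tool x head rel 0.12 F case 0.02 0.8 1.07 z [-0. -0. -1.]
wrist_force: [-0.1, 1.2, -0.4]
t 40.08 case mm [ 32.1  43.  149.2] tool x head rel 0.11 F case -0.14 1.21 -0.42 z [-0. -0. -1.]
wrist_force: [-1.0, 4.2, 1.2]
t 40.45 case mm [ 32.1  41.4 149.2] tool x head rel 0.12 F case -1.12 4.14 1.22 z [ 0.     0.001 -1.   ]
wrist_force: [-1.7, 13.2, 2.1]
t 40.83 case mm [ 32.1  41.  149.3] tool x head rel 0.12 F case -2.15 13.11 2.1 z [ 0.001  0.004 -1.   ]
wrist_force: [-3.7, 20.0, 2.8]
t 41.2 case mm [ 32.1  40.7 149.3] tool x head rel 0.14 F case -4.37 19.86 2.8 z [ 0.002  0.007 -1.   ]
```

The door is at its stop. Back off, lift and check.

```bash
python3 -m handwheel '[[0,0.5,0,0,0],[0,1.5,0,0,0],[0,0,-4,0,0],[0,0,-6,0,0],[0,0,-6,0,0],[0,0,0,0,0],[0,0,0,0,0]]' | grep -E "force|pos"; python3 - <<'E'
from h import *
case()
im=cams.capture("scene")
for c,s in blue(im): print(c.round(1),s)
cv2.imwrite('pics/scene5.png',cv2.resize(im[170:290,200:360,::-1],None,fx=5,fy=5,interpolation=cv2.INTER_CUBIC))
c,s=np.cos(YAW),np.sin(YAW)
for y in(.030,-.150):
  for x in(.009,.079): print(y,x,(5*(proj("scene",[O[0]+c*x-s*y,O[1]+s*x+c*y,.094])-[200,170])).round())
E
```

```text
tcp_pos: [0.6221, -0.009, 0.3088]
wrist_force: [-0.0, -0.3, -1.1]
t 42.08 case mm [ 31.7  55.5 308.8] tool x head rel 0.08 F case -0.0 -0.3 -1.1 z [-0.001  0.    -1.   ]
[289.6 216.9] [285 208  10  19 114]
[309.6 227.3] [305 218  10  20 103]
[331.5 238.5] [327 229  10  20 108]
0.03 0.009 [596. 273.]
0.03 0.079 [678. 242.]
-0.15 0.009 [796. 368.]
-0.15 0.079 [881. 332.]
```

View pics/scene5.png

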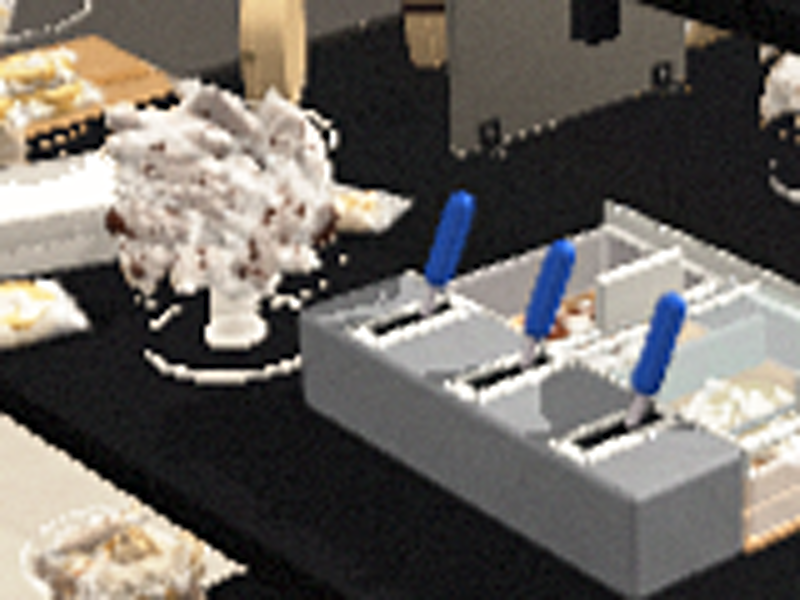

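```bash
python3 - <<'E'
from h import *
im=cams.capture("scene");cv2.imwrite('pics/scene6.png',cv2.resize(im[180:290,270:410,::-1],None,fx=5,fy=5,interpolation=cv2.INTER_CUBIC))
c,s=np.cos(YAW),np.sin(YAW);y=-.15
for x in(.009,.079): print((5*(proj("scene",[O[0]+c*x-s*y,O[1]+s*x+c*y,.094])-[270,180])).round())
for y in (.1,0,-.1):
  for q in(.35,.45): x=-.085+.077*np.sin(q);z=.05+.077*np.cos(q);print(y,q,proj("scene",[O[0]+c*x-s*y,O[1]+s*x+c*y,z]).round(1))
E
```

```text
[446. 318.]
[531. 282.]
0.1 0.35 [288.1 215.5]
0.1 0.45 [290.  215.8]
0 0.35 [308.3 225.4]
0 0.45 [310.2 225.6]
-0.1 0.35 [330.3 236.2]
-0.1 0.45 [332.2 236.4]
```

View pics/scene6.png

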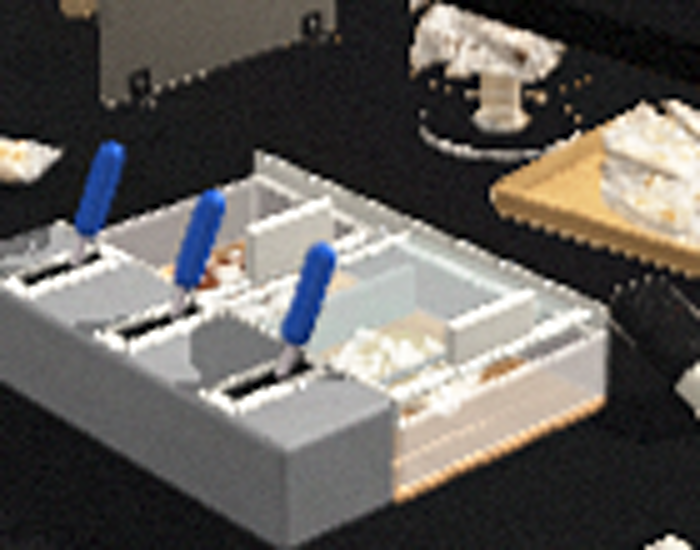

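The right fin is at (447–535, 320–292), as predicted for a shut door. The levers match about 0.42–0.45 rad backward lean, and the arm is clear.

```bash
python3 -c "
from station import job;print(job.finish_job())"
```

```text
the job is handed in; nothing more can be done
None
```

I threw all three levers, opened the left door over the dark ring cake, left the right door shut, and handed the job in at about 42 s of the 67 s allowed. No verdict is reported.

- **Levers:** The right lever was blocked when I felt it first, and I eased off at about 19 N. The working order was mid, left, right. I pushed each to its end stop, with the readings reaching at most about 18 N. In the last picture each grip lies close to where a full 0.45 rad backward lean would put it, at roughly 0.42–0.45 rad. That is a swing of about 0.87–0.9 rad, against the 0.8 needed.
- **Left door:** I pushed its fin to the stop, peaking at about 20 N. The last picture shows the fin where 120 mm of travel puts it, to within about 5 mm.
- **Right door:** Its fin is within about 2 mm of the shut position.
- **Cakes and other goods:** No move went near the goods on the table, and the ones in view looked unmoved. I made no separate measurement of the cakes or goods at the end. The arm was raised and clear of everything when I handed in.

No check failed. The only mismatches were a few pixels between predicted and seen positions.

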